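# Pin-find run along the probes of a test fixture

### The job

The board tester is in pin-find mode, waiting to be shown its spring probes in channel order. Run a fingertip along the L of five acorn-headed brass probes on the probe plate, starting at the end by the green terminal block and going round the corner to the other end, so that each probe in turn, one at a time, is dipped lightly and springs up again. Do not press any probe to the bottom or lean on the plate, do not shift or lift the plate, and leave the parts lying round it where they are.

Things in the scene. Friction and masses are not known exactly. Their poses are not given: they have to be found in the camera images.
- probe_plate: board tester's probe plate: flat bare pale plate on a dark housing, 176 (x) x 232 (y) mm, upper face 38 mm above the bench, a steel carrying bow on each x side to x = +-100 mm, loose on rubber feet, about 3 kg. Origin: centre of its underside, z up. Five sprung brass probes stand on it in an L, at (x, y) mm: (-50, 44), (-50, -2), corner (-50, -48), (-4, -48), (42, -48)
- block_top (a point): middle of the top of the green terminal block on the plate, 14 x 52 mm (long side along the plate's x), 17 mm high, top 55 mm above the bench; fixed, 53 mm beyond the first probe
- guide_pin_a (a point): point of a thin pointed steel guide pin (fixed, 6 mm thick, 28 mm above the plate), far from the probes. Besides, four fixed black posts only 9 mm high stand inside the L
- guide_pin_b (a point): point of the other guide pin, of the same size, outside the corner of the L, 49 mm from the corner probe
- probe_1 (a joint): the probe at the terminal block's end of the L: how far it is pressed down, in m; 0 = fully up, 0.010 = bottomed. It slides straight down against a soft spring (about 1.2 N to start, 3.2 N at the bottom) and comes up again by itself; the tester reads a probe that is down by 1.5 mm or more for 0.1 s while the other four are up
- probe_2 (a joint): the second probe of the L: how far it is pressed down, in m; 0 = fully up, 0.010 = bottomed. It slides straight down against a soft spring (about 1.2 N to start, 3.2 N at the bottom) and comes up again by itself
- probe_3 (a joint): the probe at the corner of the L: how far it is pressed down, in m; 0 = fully up, 0.010 = bottomed. It slides straight down against a soft spring (about 1.2 N to start, 3.2 N at the bottom) and comes up again by itself
- probe_4 (a joint): the probe after the corner: how far it is pressed down, in m; 0 = fully up, 0.010 = bottomed. It slides straight down against a soft spring (about 1.2 N to start, 3.2 N at the bottom) and comes up again by itself
- probe_5 (a joint): the probe at the other end of the L: how far it is pressed down, in m; 0 = fully up, 0.010 = bottomed. It slides straight down against a soft spring (about 1.2 N to start, 3.2 N at the bottom) and comes up again by itself
- tip_1 (a point): tip of the probe at the terminal block's end of the L: 58 mm above the bench (20 above the plate) when it is up; 46 mm to the next one along the L. The polished, slippery acorn head is 15 mm across and slopes down 6 mm to its rim (48 degrees), so a fingertip run level along the row about 3 mm below the tips rides over it and dips it
- tip_2 (a point): tip of the second probe of the L: 58 mm above the bench (20 above the plate) when it is up; 46 mm to the next one along the L. The polished, slippery acorn head is 15 mm across and slopes down 6 mm to its rim (48 degrees), so a fingertip run level along the row about 3 mm below the tips rides over it and dips it
- tip_3 (a point): tip of the probe at the corner of the L: 58 mm above the bench (20 above the plate) when it is up; 46 mm to the next one along the L. The polished, slippery acorn head is 15 mm across and slopes down 6 mm to its rim (48 degrees), so a fingertip run level along the row about 3 mm below the tips rides over it and dips it
- tip_4 (a point): tip of the probe after the corner: 58 mm above the bench (20 above the plate) when it is up; 46 mm to the next one along the L. The polished, slippery acorn head is 15 mm across and slopes down 6 mm to its rim (48 degrees), so a fingertip run level along the row about 3 mm below the tips rides over it and dips it
- tip_5 (a point): tip of the probe at the other end of the L: 58 mm above the bench (20 above the plate) when it is up; 46 mm to the next one along the L. The polished, slippery acorn head is 15 mm across and slopes down 6 mm to its rim (48 degrees), so a fingertip run level along the row about 3 mm below the tips rides over it and dips it
- heatsink: a finned aluminium heat sink, 40 x 40 x 18, beyond the plate; loose, to be left alone. Origin: middle of its underside
- capacitor: an upright black capacitor, 18 across and 32 tall, beyond the plate; loose, to be left alone. Origin: middle of its underside
- relay: a black relay block, 22 x 28 x 24, beyond the plate; loose, to be left alone. Origin: middle of its underside
- spare_module: a slim grey plug-in module, 15 x 61 x 9, to the right of the plate; loose, to be left alone. Origin: middle of its underside
- small_capacitor: an upright black capacitor, 16 across and 26 tall, to the right of the plate; loose, to be left alone. Origin: middle of its underside
- pen: a white and black marker pen, 18 x 132 x 18, between the plate and the robot; loose, to be left alone. Origin: middle of its underside

How it is judged:
By the outcome, as a careful person would: the job done as asked, in the order asked, and still so for the second after the job is handed in, with the robot touching nothing.
It also fails if it takes over 45 s, if anything falls off the work surface, if the arm or the gripper's body presses on something with over 40 N, if the wrist force passes 120 N, or if a joint passes its speed limit or range.

### The arm

A 6-joint arm with a two-finger parallel gripper is mounted at the origin on a cart in front of the work surface, level with it; the furniture and walls round the work are solid. World frame = base frame: x ahead of the robot, y to its left, z up, the work surface at z = 0. Lengths are in mm, angles in degrees, forces in N, time in s.
With the tool pointing down it reaches from about 350 to 850 mm from the base axis. Payload 8.1 kg.
Tool frame: the origin (TCP) lies midway between the tips of the shut fingers; the grasp point (between the pads) lies 19 mm behind it (hold_point_z is the distance from the TCP to the grasp point, in mm); z points along the fingers, y is the direction in which the jaws open and shut (so a half turn about z gives the same grasp; the last joint's range is limited). The gripper opens to 85 mm and grips with 20 to 120 N. Pads are 22 mm wide; open, the fingers measure 114 mm over their backs; the gripper's body (76 mm by 85 mm) begins 54 mm behind the grasp point. The pads swing forward as they close: fully open they stand 13 mm farther back than shut.
Start: joints at [-76.799, 7.471, 85.268, -0, 87.261, -4.893], TCP at [186.366, -570.327, 231.292] pointing down, gripper open.
Joint ranges: [-169.43, 169.43], [-51.17, 129.36], [1.28, 143.12], [-76.62, 256.62], [0, 156.53], [-152.29, 152.29]. Speed limits (degrees/s): [136.94, 136.94, 159.86, 180, 180, 180].

### API

Orientations are given as [roll, pitch, yaw] about the fixed x, y, z axes, in that order (R = Rz(yaw) Ry(pitch) Rx(roll)).
In Python, from bench import sense, snapshot, camera_params, hand_in, hold_point_z gives the robot as it stands.
- The arm moves only by the tool servo_tool, never from a script. Its argument "motion" is a list of rows, each a list of 7 numbers: the finger opening in mm, from 0 to 85.4, then the shift along the tool's x, y, z in mm, then the turn, a rotation vector about the tool's x, y, z in rad. A call has 1 to 10 rows; each row shifts and turns the pose as measured when the row begins, along the tool's axes as they then stand; what a row does not reach is not made up. A row lasts 1/10 s, in which the tool goes at most 50 mm and 8.59 degrees, less where a joint would pass 70% of its speed; a pose out of reach is approached as far as the arm can. A call with a gripper value outside its range is refused whole. The fingers move at their own pace and stop on an object; "force" is the grip in N (left out, the last holds). Time passes only in rows, so rows that do not move let the fingers close. It gives the time, the measured TCP pose, the force and the opening at its end, in the units of the state.
- sense(): the state, without advancing time (a new reading comes with each control period).
- snapshot(name): name is "scene" or "top" or "wrist"; returns the picture (384x512x3 uint8, blue, green, red); there is no depth.
- camera_params(name): a dict with "fx", "fy", "cx", "cy" (pixels), "D" ([k1, k2, p1, p2, k3] as OpenCV has them; the pictures are not rectified), "R" (3x3) and "t" (3): a world point X has camera coordinates R X + t; the wrist camera has in their place "tool_from_camera" (4x4, takes a point from camera to tool coordinates, whose origin is the TCP and whose axes are the flange's). Camera axes: x right, y down, z forward; pixel columns grow to the right and rows downward; lengths in mm; the calibration is good to about 2 mm. A picture is of the moment at which its call begins: read the wrist's pose just before it. camera_params takes no time and is no camera call.
- hand_in(): hands the job in, once; it reports no verdict.
The state is a dict: "time": time; "joint_pos": joint angles; "qd": joint speeds; "joint_efforts": joint torques, N m; "tool_pos": TCP position; "tcp_rot": TCP orientation; "ft_force": force on the tool from outside, world axes, zero at the start; "wrist_torque": the same for the moment, N m; "finger_gap": finger opening in mm.
Only numpy, scipy, OpenCV 4.12 (cv2) and the standard library are available. Lean on these libraries where they do the work, as an engineer would, in place of code of your own. Each camera call takes 0.05 s, during which the arm holds its last target. There are 200 camera calls.

## Working session

There is one attempt and no reset: what is moved stays moved. The work goes in short steps, Python scripts to look and compute and a tool call to move; the robot and the scene stay as the last step left them, time stands still between calls to the robot, and variables do not carry over. Pictures are saved under pics/ and viewed, about 8 in all and at most 12, crops included, and the job is handed in when it is done.

Besides the shell and the picture viewer there is one more tool, called after "Call:" by a JSON object that holds its "op" and its "data". servo_tool: Moves the arm, as the interface text tells. Its arguments: {"type":"object","properties":{"motion":{"type":"array"},"force":{"type":"number"}},"required":["motion"]}

```bash
mkdir -p pics; python3 - <<'E'
from bench import *
import cv2
s=sense();print(s)
for n in("top","scene"):
    cv2.imwrite(f"pics/{n}0.png",snapshot(n))
    p=camera_params(n);print(n,p)
print(camera_params("wrist"),hold_point_z)
E
```

```text
{'time': 0.0, 'joint_pos': array([-7.67990113e+01,  7.51627369e+00,  8.53301550e+01,  4.40989936e-04,
        8.72607387e+01, -4.89213859e+00]), 'qd': array([-0.09827327,  0.04246774,  0.02604225,  0.0409719 , -0.07176884,
        0.02370636]), 'joint_efforts': array([ 4.16757093e-04, -5.69401324e+01, -5.00544763e+01, -5.30919488e-05,
        1.48193497e-02,  7.09561007e-06]), 'tool_pos': array([ 186.2439694 , -569.78144573,  230.22388207]), 'tcp_rot': array([-1.79893261e+02, -9.57809429e-03,  1.80930968e+01]), 'ft_force': array([-0.43024756,  0.21941498, -0.64690958]), 'wrist_torque': array([-0.01245088, -0.06111272, -0.02222735]), 'finger_gap': 85.22852690789246}
top {'fx': 354.3034001308543, 'fy': 354.3034001308543, 'cx': 253.5491395683376, 'cy': 192.94219711641009, 'D': array([-0.09727474,  0.        ,  0.        ,  0.        ,  0.        ]), 'R': array([[ 0.00135319, -0.99995111,  0.00979543],
       [-0.98498654, -0.00302376, -0.17260469],
       [ 0.17262587, -0.0094148 , -0.98494247]]), 't': array([-305.78535467,  549.79703672,  814.88267958])}
scene {'fx': 444.3222449299983,
[... 222 characters left out ...]
2, -0.44793605, -0.87210988],
       [ 0.38966069,  0.78049651, -0.48886577]]), 't': array([-600.05249135,   21.7545341 ,  972.12245243])}
{'fx': 282.6970089773295, 'fy': 282.6970089773295, 'cx': 256.0410860357944, 'cy': 191.39078784166227, 'D': array([-0.00352685,  0.        ,  0.        ,  0.        ,  0.        ]), 'tool_from_camera': array([[-3.04691885e-04, -9.55546288e-01, -2.94840972e-01,
         7.54467239e+01],
       [ 9.99999745e-01, -1.00858045e-04, -7.06541142e-04,
        -1.07066163e+00],
       [ 6.45395682e-04, -2.94841112e-01,  9.55546075e-01,
        -1.42776457e+02],
       [ 0.00000000e+00,  0.00000000e+00,  0.00000000e+00,
         1.00000000e+00]])} 18.700000000000003
```

View pics/top0.png

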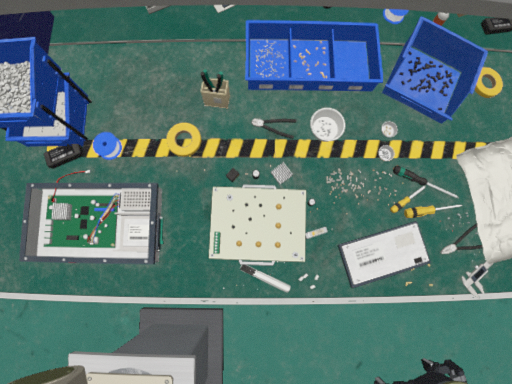

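View pics/scene0.png

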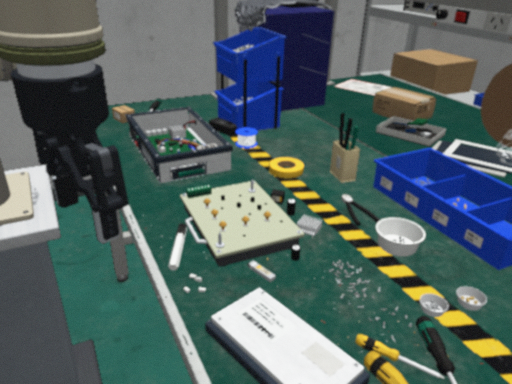

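The top view shows the plate at cols 210-306, rows 186-262. The green block is at (217,243) and the probes at about (238,244), (258,244), corner (278,244), (278,225), (278,206). I'll fit the plate pose from the brass blobs.

```bash
cat > h.py <<'E'
import cv2,numpy as np
from scipy.optimize import least_squares
from scipy.spatial.transform import Rotation as Ro
P=np.array([(-50,44),(-50,-2),(-50,-48),(-4,-48),(42,-48)],float)
def world(q,z,P=P):
    c,s=np.cos(q[2]),np.sin(q[2]); xy=P@np.array([[c,s],[-s,c]])+q[:2]
    return np.c_[xy,np.full(len(P),z)]
def proj(X,p,R,t): 
    return cv2.projectPoints(X,cv2.Rodrigues(R)[0],t,np.array([[p['fx'],0,p['cx']],[0,p['fy'],p['cy']],[0,0,1]]),p['D'])[0][:,0]
def wristRt(p,s):
    T=np.eye(4);T[:3,:3]=Ro.from_euler('xyz',s['tcp_rot'],degrees=True).as_matrix();T[:3,3]=s['tool_pos']
    M=np.linalg.inv(T@p['tool_from_camera']);return M[:3,:3],M[:3,3]
def brass(im,lo=(12,110,90),hi=(24,255,255)):
    m=cv2.inRange(cv2.cvtColor(im,cv2.COLOR_BGR2HSV),lo,hi)
    n,_,st,c=cv2.connectedComponentsWithStats(m)
    return [(c[i],st[i,4]) for i in range(1,n)]
def fit(uv,p,R,t,z,q0):
    r=least_squares(lambda q:(proj(world(q,z),p,R,t)-uv).ravel(),q0,x_scale=[1,1,.01])
    return r.x,np.abs(r.fun).max()
E
python3 - <<'E'
from h import *; from bench import camera_params
p=camera_params("top");im=cv2.imread("pics/top0.png")
b=[(c,a) for c,a in brass(im) if 205<c[0]<310 and 185<c[1]<265]
for c,a in b: print(c.round(1),a)
g=np.array([(238,244),(258,244),(278,244),(278,225),(278,206)],float)
uv=np.array([min(b,key=lambda k:np.hypot(*(k[0]-q))-0.05*k[1])[0] for q in g])
print(uv)
q,e=fit(uv,p,p['R'],p['t'],53,[450,0,0]);print(q,e);print(world(q,58).round(1))
E
```

```text
[278.1 206.4] 17
[277.9 225.4] 17
[238.7 243.1] 18
[258.  243.9] 20
[277.2 244.5] 18
[[238.72222222 243.11111111]
 [258.05       243.9       ]
 [277.22222222 244.5       ]
 [277.88235294 225.41176471]
 [278.11764706 206.41176471]]
[ 4.77008559e+02 -3.14929568e+02 -3.46233884e-02] 0.1727151871514252
[[ 428.6 -269.2   58. ]
 [ 427.  -315.2   58. ]
 [ 425.4 -361.2   58. ]
 [ 471.3 -362.8   58. ]
 [ 517.3 -364.4   58. ]]
```

Call:
{"op": "servo_tool", "data": {"motion": [[0, 33, -15.6, 3, 0, 0, 0], [0, 33, -15.6, 3, 0, 0, 0], [0, 33, -15.6, 3, 0, 0, 0], [0, 33, -15.6, 3, 0, 0, 0], [0, 33, -15.6, 3, 0, 0, 0], [0, 33, -15.6, 3, 0, 0, 0], [0, 33, -15.6, 3, 0, 0, 0], [0, 33, -15.6, 3, 0, 0, 0], [0, 33, -15.6, 3, 0, 0, 0], [0, 33, -15.6, 3, 0, 0, 0]]}}

```text
time: 1.1
tool_pos: [455.8, -311.1, 194.5]
tcp_rot: [-179.5, 0.2, 17.6]
ft_force: [0.5, -1.1, 0.6]
finger_gap: -0.2
```

Call:
{"op": "servo_tool", "data": {"motion": [[0, 0, 0, 0, 0, 0, 0.12], [0, 0, 0, 0, 0, 0, 0.12], [0, 0, 0, 0, 0, 0, 0.11], [0, 0, 0, 0, 0, 0, 0], [0, 0, 0, 0, 0, 0, 0]]}}

```text
time: 1.6
tool_pos: [458.5, -304.5, 191.1]
tcp_rot: [-179.3, 0.5, -2.5]
ft_force: [0.2, -0.2, -0.3]
finger_gap: 0.2
```

```bash
python3 - <<'E'
from bench import *; from h import *
s=sense();im=snapshot("wrist");cv2.imwrite("pics/w1.png",im);np.save("w1.npy",np.r_[s['tool_pos'],s['tcp_rot']])
print(s['tool_pos'],s['tcp_rot'],s['finger_gap'],s['time'],s['ft_force'])
p=camera_params("wrist");R,t=wristRt(p,s)
print(proj(world([477,-315,-.0346],53),p,R,t).round(1))
for c,a in brass(im):
    if a>30: print(c.round(1),a)
E
```

```text
[ 458.48476868 -304.5282363   191.0694048 ] [-179.34428877    0.54389147   -2.51659756] 0.1834495871312868 1.6 [ 0.1715589  -0.17011048 -0.30520216]
[[226.8 207.8]
 [270.2 207.6]
 [313.7 207.4]
 [316.1 164.7]
 [318.7 117.6]]
[316.9 117.9] 157
[314.3 164.7] 132
[225.6 207.6] 113
[268.7 207.4] 116
[312.1 207.2] 117
[506.3 367.4] 53
```

View pics/w1.png

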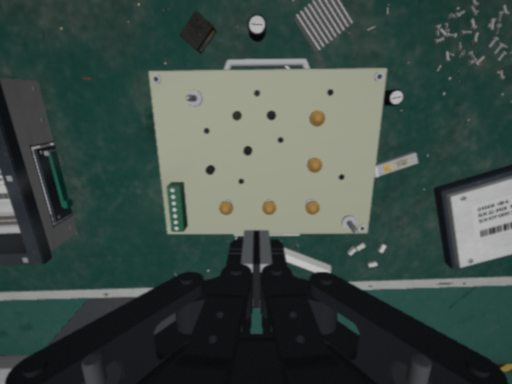

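The wrist view matches the top-view fit to within about 1.5 px. Probes are at (226,208), (269,207), (312,207), (314,165), (317,118), pin b near (350,222) and the green block at (176,207). I'll refit the plate pose and check how much the arm drifts while holding.

```bash
python3 - <<'E'
from bench import *; from h import *
a=np.load("w1.npy");s={'tool_pos':a[:3],'tcp_rot':a[3:]}
p=camera_params("wrist");R,t=wristRt(p,s)
uv=np.array([(225.6,207.6),(268.7,207.4),(312.1,207.2),(314.3,164.7),(316.9,117.9)])
for z in(53,55):
  q,e=fit(uv,p,R,t,z,[477,-315,-.03]);print(q,e);print(world(q,58).round(1))
n=sense();print(n['tool_pos'],n['tcp_rot'])
E
```

```text
[ 4.77122954e+02 -3.13354555e+02 -3.45615765e-02] 0.36175956222425043
[[ 428.7 -267.7   58. ]
 [ 427.1 -313.6   58. ]
 [ 425.5 -359.6   58. ]
 [ 471.5 -361.2   58. ]
 [ 517.4 -362.8   58. ]]
[ 4.77639034e+02 -3.13153083e+02 -3.42964419e-02] 0.8092085323116436
[[ 429.2 -267.5   58. ]
 [ 427.6 -313.4   58. ]
 [ 426.  -359.4   58. ]
 [ 472.  -361.    58. ]
 [ 518.  -362.6   58. ]]
[ 458.41728163 -304.55481291  191.03938973] [-179.34381658    0.54587407   -2.53356042]
```

Call:
{"op": "servo_tool", "data": {"motion": [[0, 0, 0, 0, 0, 0, 0], [0, 0, 0, 0, 0, 0, 0], [0, 0, 0, 0, 0, 0, 0]]}}

```text
time: 1.95
tool_pos: [458.0, -305.0, 190.9]
tcp_rot: [-179.3, 0.6, -2.3]
ft_force: [-0.5, 0.4, -1.0]
finger_gap: 0.2
```

Call:
{"op": "servo_tool", "data": {"motion": [[0, -10.3, -20, 0, -0.012, 0.0105, 0], [0, -10.3, -20, 0, 0, 0, 0], [0, -10.3, -20, 0, 0, 0, 0], [0, 0, 0, 36, 0, 0, 0], [0, 0, 0, 36, 0, 0, 0], [0, 0, 0, 36, 0, 0, 0], [0, 0, 0, 0, 0, 0, 0], [0, 0, 0, 0, 0, 0, 0]]}}

```text
time: 2.75
tool_pos: [430.5, -243.9, 83.9]
tcp_rot: [179.7, -0.4, -2.2]
ft_force: [0.1, -0.8, 0.8]
finger_gap: -0.1
```

Call:
{"op": "servo_tool", "data": {"motion": [[0, -1, 0, 15, 0.005, -0.007, 0], [0, 0, 0, 12, 0, 0, 0], [0, 0, 0, 0, 0, 0, 0], [0, 0, 0, 0, 0, 0, 0]]}}

```text
time: 3.15
tool_pos: [432.4, -246.4, 59.8]
tcp_rot: [179.8, -0.3, -2.2]
ft_force: [0.2, 0.4, 0.5]
finger_gap: 0.4
```

```bash
python3 - <<'E'
from bench import *; from h import *
s=sense();print(s['tool_pos'],s['tcp_rot'],s['ft_force'])
a=cv2.resize(snapshot("scene")[150:270,150:320],None,fx=4,fy=4,interpolation=3)
cv2.imwrite("pics/s2.png",a)
cv2.imwrite("pics/w2.png",snapshot("wrist"))
E
```

```text
[ 432.4081268  -246.35360562   59.80887191] [179.82130598  -0.30808634  -2.17467923] [0.17665438 0.36603948 0.52885095]
```

View pics/s2.png

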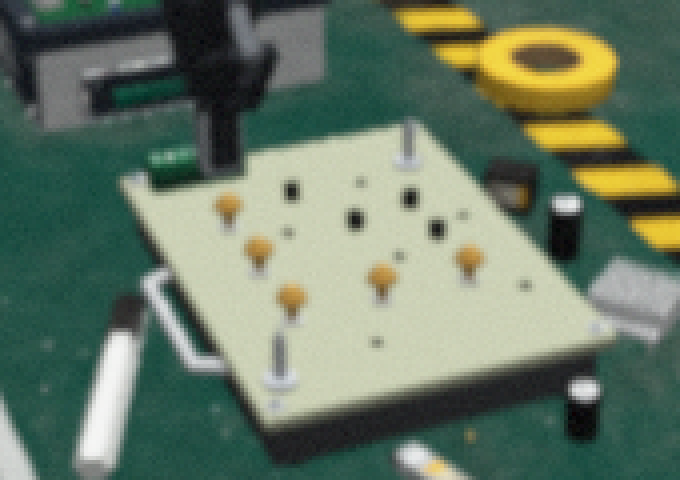

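View pics/w2.png

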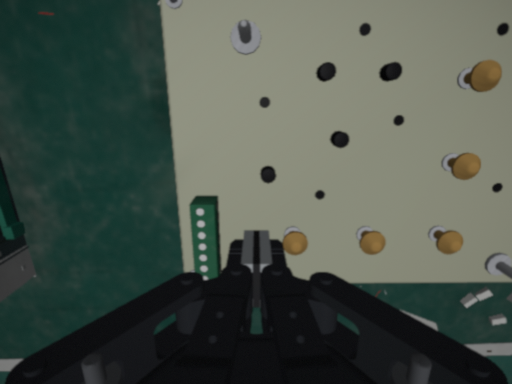

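The fingertip clears the block and is in line with the row: TCP projects to (258,245), probe 1 is at (295,243). Now I'll go down to running height and start, in short calls.

Call:
{"op": "servo_tool", "data": {"motion": [[0, -3, 0, 4, 0, 0, 0], [0, 0, 0, 0, 0, 0, 0], [0, 0, 5, 0, 0, 0, 0], [0, 0, 5, 0, 0, 0, 0]]}}

```text
time: 3.65
tool_pos: [429.4, -256.7, 56.7]
tcp_rot: [179.8, -0.4, -2.1]
ft_force: [-0.3, -0.3, 0.4]
finger_gap: 0.2
```

Call:
{"op": "servo_tool", "data": {"motion": [[0, 0, 0, 2, 0, 0, 0], [0, 0, 5, 0, 0, 0, 0], [0, 0, 5, 0, 0, 0, 0], [0, 0, 0, 0, 0, 0, 0]]}}

```text
time: 4.05
tool_pos: [429.3, -268.6, 55.2]
tcp_rot: [179.8, -0.4, -2.2]
ft_force: [-0.8, -0.5, 1.6]
finger_gap: 0.1
```

Call:
{"op": "servo_tool", "data": {"motion": [[0, 0, 0, 0.5, 0, 0, 0], [0, 0, 0, 0, 0, 0, 0], [0, 0, 0, 0, 0, 0, 0]]}}

```text
time: 4.35
tool_pos: [429.4, -268.8, 54.8]
tcp_rot: [179.8, -0.5, -2.2]
ft_force: [-0.5, 0.8, 2.0]
finger_gap: -0.3
```

```bash
python3 - <<'E'
from bench import *; from h import *
s=sense();print(s['tool_pos'],s['tcp_rot'],s['ft_force'])
a=snapshot("scene")[170:250,180:290]; b=cv2.imread("pics/s2.png")
cv2.imwrite("pics/s3.png",cv2.resize(a,None,fx=6,fy=6,interpolation=3))
E
```

```text
[ 429.38476985 -268.81755672   54.8031322 ] [179.75159691  -0.45145476  -2.19401275] [-0.4609242   0.80420781  1.97963372]
```

View pics/s3.png

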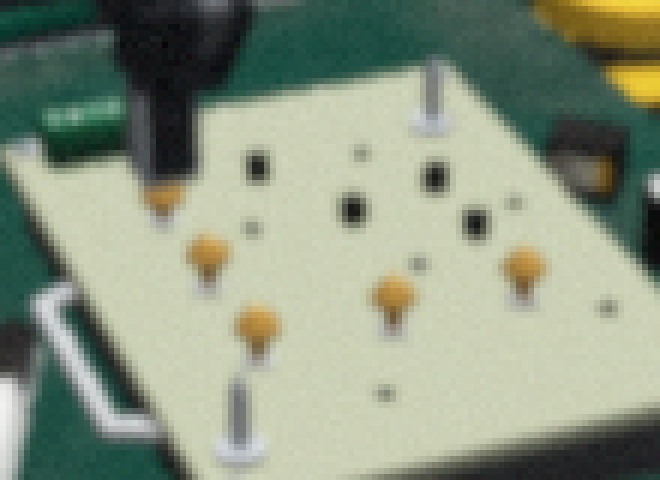

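The fingertip sits centred on probe 1 at (162,195), which is dipped a few mm; the other four are up. The 2 N reading matches about 3-4 mm of travel. On to probe 2, 45.5 mm along.

Call:
{"op": "servo_tool", "data": {"motion": [[0, 0, 5, 0, 0, 0.003, 0], [0, 0, 5, 0, 0, 0, 0], [0, 0, 5, 0, 0, 0, 0], [0, 0, 5, 0, 0, 0, 0], [0, 0, 5, 0, 0, 0, 0], [0, 0, 0, 0, 0, 0, 0]]}}

```text
time: 5.0
tool_pos: [428.2, -296.3, 54.7]
tcp_rot: [179.7, -0.6, -2.2]
ft_force: [-0.2, -0.1, -0.8]
finger_gap: 0.0
```

Call:
{"op": "servo_tool", "data": {"motion": [[0, 0, 5, 0, 0, -0.006, 0], [0, 0, 5, 0, 0, 0, 0], [0, 0, 5, 0, 0, 0, 0], [0, 0, 2, 0, 0, 0, 0], [0, 0, 0, 0, 0, 0, 0], [0, 0, 0, 0, 0, 0, 0]]}}

```text
time: 5.6
tool_pos: [427.6, -314.7, 54.9]
tcp_rot: [179.8, -0.3, -2.2]
ft_force: [-0.7, 1.1, 1.7]
finger_gap: -0.0
```

Call:
{"op": "servo_tool", "data": {"motion": [[0, 0, 5, 0, 0, 0, 0], [0, 0, 5, 0, 0, 0, 0], [0, 0, 5, 0, 0, 0, 0], [0, 0, 5, 0, 0, 0, 0], [0, 0, 3, 0, 0, 0, 0], [0, 0, 0, 0, 0, 0, 0]]}}

```text
time: 6.2
tool_pos: [426.4, -339.9, 54.7]
tcp_rot: [179.7, -0.2, -2.2]
ft_force: [0.2, 0.2, -0.2]
finger_gap: 0.0
```

Call:
{"op": "servo_tool", "data": {"motion": [[0, 0, 5, 0, 0, 0, 0], [0, 0, 5, 0, 0, 0, 0], [0, 0, 5, 0, 0, 0, 0], [0, 0, 4, 0, 0, 0, 0], [0, 0, 0, 0, 0, 0, 0], [0, 0, 0, 0, 0, 0, 0]]}}

```text
time: 6.8
tool_pos: [425.7, -360.5, 55.0]
tcp_rot: [179.8, -0.2, -2.2]
ft_force: [0.5, 1.0, 1.9]
finger_gap: 0.2
```

Call:
{"op": "servo_tool", "data": {"motion": [[0, 5, 0, 0, 0, 0, 0], [0, 5, 0, 0, 0, 0, 0], [0, 5, 0, 0, 0, 0, 0], [0, 5, 0, 0, 0, 0, 0], [0, 1.5, 0, 0, 0, 0, 0], [0, 0, 0, 0, 0, 0, 0]]}}

```text
time: 7.4
tool_pos: [449.6, -361.0, 54.8]
tcp_rot: [179.7, -0.3, -2.1]
ft_force: [-1.0, 0.3, -0.4]
finger_gap: 0.0
```

Call:
{"op": "servo_tool", "data": {"motion": [[0, 5, 0, 0, 0, 0, 0], [0, 5, 0, 0, 0, 0, 0], [0, 5, 0, 0, 0, 0, 0], [0, 5, 0, 0, 0, 0, 0], [0, 0, 0, 0, 0, 0, 0], [0, 0, 0, 0, 0, 0, 0]]}}

```text
time: 8.0
tool_pos: [471.2, -361.9, 55.1]
tcp_rot: [179.7, -0.2, -2.1]
ft_force: [0.3, 0.2, 2.0]
finger_gap: 0.0
```

Call:
{"op": "servo_tool", "data": {"motion": [[0, 5, 0, 0, 0, 0, 0], [0, 5, 0, 0, 0, 0, 0], [0, 5, 0, 0, 0, 0, 0], [0, 5, 0, 0, 0, 0, 0], [0, 1.5, 0, 0, 0, 0, 0], [0, 0, 0, 0, 0, 0, 0]]}}

```text
time: 8.6
tool_pos: [494.8, -362.7, 54.9]
tcp_rot: [179.7, -0.2, -2.1]
ft_force: [0.3, -0.5, -0.2]
finger_gap: 0.1
```

Call:
{"op": "servo_tool", "data": {"motion": [[0, 5, 0, 0, 0, 0, 0], [0, 5, 0, 0, 0, 0, 0], [0, 5, 0, 0, 0, 0, 0], [0, 5, 0, 0, 0, 0, 0], [0, 0, 0, 0, 0, 0, 0], [0, 0, 0, 0, 0, 0, 0]]}}

```text
time: 9.2
tool_pos: [516.4, -363.5, 55.1]
tcp_rot: [179.7, -0.2, -2.1]
ft_force: [-1.4, -0.3, 1.8]
finger_gap: 0.0
```

Probe 5 is dipped. I'll run off its far side, then lift away.

Call:
{"op": "servo_tool", "data": {"motion": [[0, 5, 0, 0, 0, 0, 0], [0, 5, 0, 0, 0, 0, 0], [0, 5, 0, 0, 0, 0, 0], [0, 5, 0, 0, 0, 0, 0], [0, 2, 0, 0, 0, 0, 0], [0, 0, 0, -20, 0, 0, 0], [0, 0, 0, -40, 0, 0, 0], [0, 0, 0, -40, 0, 0, 0], [0, -25, -25, -30, 0, 0, 0], [0, 0, 0, 0, 0, 0, 0]]}}

```text
time: 10.2
tool_pos: [514.3, -335.7, 184.9]
tcp_rot: [-179.9, 0.2, -2.1]
ft_force: [1.8, -1.0, 1.1]
finger_gap: -0.1
```

```bash
python3 - <<'E'
from bench import *; from h import *
s=sense();im=snapshot("wrist");cv2.imwrite("pics/w4.png",im)
print(s['tool_pos'],s['ft_force'],s['time'])
p=camera_params("wrist");R,t=wristRt(p,s)
print(proj(world([477.1,-313.4,-.0346],53),p,R,t).round(1))
print([(c.round(1),a) for c,a in brass(im) if a>30])
cv2.imwrite("pics/s4.png",cv2.resize(snapshot("scene")[150:270,150:320],None,fx=4,fy=4,interpolation=3))
E
```

```text
[ 514.29178559 -335.66251296  184.85315841] [ 1.813702   -0.96216531  1.06048079] 10.2
[[198.5 259.1]
 [240.3 259. ]
 [282.2 258.9]
 [283.2 220.2]
 [284.4 177.8]]
[(array([34.4, 21.4]), np.int32(2201)), (array([107.9,  21. ]), np.int32(1331)), (array([168.3,  19.9]), np.int32(1267)), (array([229.3,  19. ]), np.int32(1226)), (array([285.6,  17. ]), np.int32(863)), (array([343.5,  15.8]), np.int32(1028)), (array([404.6,  14.6]), np.int32(946)), (array([465.2,  13.7]), np.int32(881)), (array([509.3,  22.6]), np.int32(47)), (array([56.8, 44. ]), np.int32(46)), (array([37.7, 45.8]), np.int32(34)), (array([284.9, 177.4]), np.int32(127)), (array([283.6, 219.6]), np.int32(112)), (array([199.4, 258.2]), np.int32(102))]
```

View pics/s4.png

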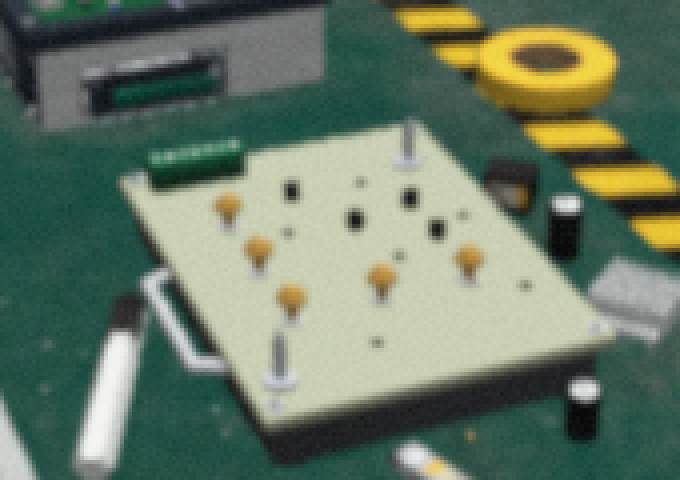

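The scene crop looks the same as before the run. All five probes are up, at (229,205), (259,250), (292,297), (382,278) and (470,258), and the plate and loose parts haven't moved. Handing in.

```bash
python3 -c "from bench import *; print(hand_in())"
```

```text
the job is handed in; nothing more can be done
None
```

I ran the closed fingertip level along the L, about 3 mm below the probe tips. It started beside the green block, went round the corner, ran off past probe 5 and lifted clear. The job is handed in after about 10 s of robot time; the hand-in gave no verdict.

- **Dips:** stopped on each of the five probes in turn, the wrist read about 1.6–2.0 N upward. That matches a dip of roughly 3 mm, well short of the 10 mm bottom. Between probes it read about zero, so only one was down at a time. Only probe 1 was checked by picture while dipped. For the other four I relied on the force and the measured position.
- **After the run:** the scene picture shows all five probes up. The plate and the loose parts in view look the same as before. In the wrist picture, three probe heads (1, 4 and 5) were picked out, within about 1 pixel of where they were predicted. Probes 2 and 3 weren't picked out there, probably hidden by the fingers.
- **Disagreements:** the top and wrist cameras differed by about 1.5 mm in y on the plate's position, which didn't matter here. The last force reading, just after the lift, was 1–2 N with the arm clear of everything. I took this as sensor noise or settling.

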